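Slide the calculator under the low book stand

TASK

Clear the study table: with your fingertips, push the desk calculator along the table top, display end first, under the low wooden book stand until its rear end is flush with the stand's front edge. Keep it flat on the table all the way - do not pick it up or tip it - and leave the phone, the mug and the highlighter where they are.

Things in the scene. Friction and masses are not known exactly. Their poses are not given: they have to be found in the camera images.
- calculator: Loose light grey desk calculator lying flat, keys up: 150 long (x) x 78 wide (y) x 16 mm thick, about 0.2 kg. Origin at the centre of its underside, on the table; +x runs along its length to the display end, z up. It starts in front of the stand's mouth, display end roughly towards it, but askew (up to 30 degrees) and off to one side (up to 35 mm).
- tail (a point): Centre of the calculator's rear short face (the end away from the display), 75 mm behind its origin and 8 mm above the table.
- stand: Low bridge of pale wood, fixed: 220 deep (x) x 190 mm wide (y). Deck 12 mm thick, its underside 22 mm above the table, on two solid side runners 44 mm wide, as long as the deck. Origin at the centre of its underside, at table height; +x points into the bay from the front (roughly the robot's left, +y), front edge at x = -110 mm; z up.
- mouth (a point): Middle of the stand's front edge, at table height: centre of the front opening of its bay, which is straight, 102 mm wide, 22 mm high and open at front and back. Two fixed thin books lie on the back half of the deck, from 113 mm behind the front edge; their top is 62 mm above the table.
- phone: Loose dark phone lying flat, 150 x 72 x 8 mm, origin at the centre of its underside, x along its length. To be left alone.
- mug: Loose white mug, 76 mm across, 85 mm high, handle towards its +y, origin at the centre of its underside. To be left alone.
- marker: Loose orange highlighter with black cap lying flat, about 100 x 26 x 14 mm, x along its length, origin on its underside near the middle. To be left alone.

How it is judged:
By the outcome, as a careful person would: the job done as asked, in the order asked, and still so for the second after the job is handed in, with the robot touching nothing.
It also fails if it takes over 67 s, if anything falls off the work surface, if the arm or the gripper's body presses on something with over 40 N, if the wrist force passes 120 N, or if a joint passes its speed limit or range.

ROBOT

A 6-joint arm with a two-finger parallel gripper is mounted at the origin on the work surface. World frame = base frame: x ahead of the robot, y to its left, z up, the work surface at z = 0. Lengths are in mm, angles in rad, forces in N, time in s.
With the tool pointing down it reaches from about 225 to 725 mm from the base axis. Payload 3.1 kg.
Tool frame: the origin (TCP) lies at the very end of the fingers, on their centre line; the grasp point (between the pads) lies manip.tcp_to_grasp behind it (manip.tcp_to_grasp is the distance from the TCP to the grasp point, in mm); x points along the fingers, y is the direction in which the jaws open and shut, and the axes are right-handed (so a half turn about x gives the same grasp; the last joint's range is limited). The gripper opens to 85 mm and grips with 20 to 120 N. Pads are 22 mm wide; open, the fingers measure 114 mm over their backs; the gripper's body (76 mm by 85 mm) begins 54 mm behind the grasp point. The pads swing forward as they close: fully open they stand 13 mm farther back than shut.
Start: joints at [-1.434, 0.048, 0.099, 1.622, 0, 1.443], TCP at [137.386, -506.698, 231.312] pointing down, gripper open.
Joint ranges: [-2.91, 2.91], [-0.99, 1.94], [-1.21, 1.42], [-2.12, 2.29], [-1.49, 1.47], [-3.14, 3.14]. Speed limits (rad/s): [2.79, 2.79, 3.14, 3.14, 3.14, 3.14].

INTERFACE

Orientations are given as a unit quaternion [x, y, z, w].
In Python, from cell import manip gives the robot as it stands.
- The arm moves only by the shell command python3 -m jog 'ROWS'. ROWS is a JSON object of lists of equal length, an entry for each row: "rotation": the turn, a rotation vector about the tool's x, y, z in degrees, a list of three; "linear": the shift along the tool's x, y, z in mm, a list of three; "fingers": the closure, from 0 (fully open) to 1 (shut). In form: {"rotation": [[wx, wy, wz], ...], "linear": [[dx, dy, dz], ...], "fingers": [fingers, ...]}. A call has 1 to 20 rows; each row shifts and turns the pose as measured when the row begins, along the tool's axes as they then stand; what a row does not reach is not made up. A row lasts 1/12 s, in which the tool goes at most 41.7 mm and 7.16 degrees, less where a joint would pass 70% of its speed; a pose out of reach is approached as far as the arm can. A call is refused whole if a number of a shift passes 41.7 or a number of a turn 7.16, either way. A call with a gripper value outside its range is refused whole. The fingers move at their own pace and stop on an object; the grip force is fixed at half the most. Time passes only in rows, so rows that do not move let the fingers close. It gives the time, the measured TCP pose, the force and the opening at its end, in the units of the state.
- manip.state(): the state, without advancing time (a new reading comes with each control period).
- manip.grab_frame(name): name is "scene" or "side" or "wrist"; returns the picture (480x640x3 uint8, red, green, blue); there is no depth.
- manip.camera_params(name): a dict with "fx", "fy", "cx", "cy" (pixels), "xyz" and "attitude" of the camera in the world. Camera axes: x right, y down, z forward; pixel columns grow to the right and rows downward; lengths in mm; the calibration is good to about 2 mm. A picture is of the moment at which its call begins: read the wrist's pose just before it. camera_params takes no time and is no camera call; for the wrist camera it gives the pose at the moment of the call.
- manip.job_done(): hands the job in, once; it reports no verdict.
The state is a dict: "t": time; "joint_positions": joint angles; "dq": joint speeds; "effort": joint torques, N m; "tool_pos": TCP position; "tool_rot": TCP orientation; "contact_force": force on the tool from outside, world axes, zero at the start; "wrist_torque": the same for the moment, N m; "grip_width": finger opening in mm.
Only numpy, scipy, OpenCV 4.12 (cv2) and the standard library are available. Lean on these libraries where they do the work, as an engineer would, in place of code of your own. Each camera call takes 0.05 s, during which the arm holds its last target. There are 200 camera calls.

## Working session

There is one attempt and no reset: what is moved stays moved. The work goes in short steps, Python scripts to look and compute and a shell command to move; the robot and the scene stay as the last step left them, time stands still between calls to the robot, and variables do not carry over. Pictures are saved under pics/ and viewed, about 8 in all and at most 12, crops included, and the job is handed in when it is done.

```bash
mkdir -p pics; ls; python3 - <<'E'
from cell import manip
import cv2
print(manip.state(), manip.tcp_to_grasp)
for n in ("scene","side"):
    im=manip.grab_frame(n); cv2.imwrite(f"pics/{n}0.png",im[:,:,::-1]); print(manip.camera_params(n))
E
```

```text
pics
{'t': 0.0, 'joint_positions': array([-1.43380520e+00,  4.87200119e-02,  9.75729790e-02,  1.62200817e+00,
       -1.42782014e-05,  1.44301384e+00]), 'dq': array([-2.09609428e-03,  1.46214547e-04, -1.81140562e-05, -4.22104228e-04,
        6.29048371e-04, -1.97874184e-04]), 'effort': array([-2.72604211e-04, -3.38780665e+01,  3.20016181e+01,  2.03374465e-02,
       -2.13916701e-04,  1.31302606e-06]), 'tool_pos': array([ 137.29417417, -506.08429708,  230.12070036]), 'tool_rot': array([-0.70090998, -0.0941723 ,  0.70092775, -0.09250439]), 'contact_force': array([-0.44436942,  0.21542749, -0.29592608]), 'wrist_torque': array([-0.04205628, -0.01491793, -0.02147856]), 'grip_width': 85.68538187325221} 18.700000000000003
{'fx': 547.8928490056165, 'fy': 547.8928490056165, 'cx': 315.66814948803056, 'cy': 240.03399354867568, 'xyz': array([1347.75447482, -886.12817918,  971.16265514]), 'attitude': array([ 0.83974103,  0.3168941 , -0.14618528, -0.41598437])}
{'fx': 568.5092385422518, 'fy': 568.5092385422518, 'cx': 311.1978255251023, 'cy': 236.57984232967445, 'xyz': array([ -26.14839009, 1146.99781917,  832.1701591 ]), 'attitude': array([-0.205079  ,  0.84720828, -0.47341753,  0.12671457])}
```

View pics/scene0.png

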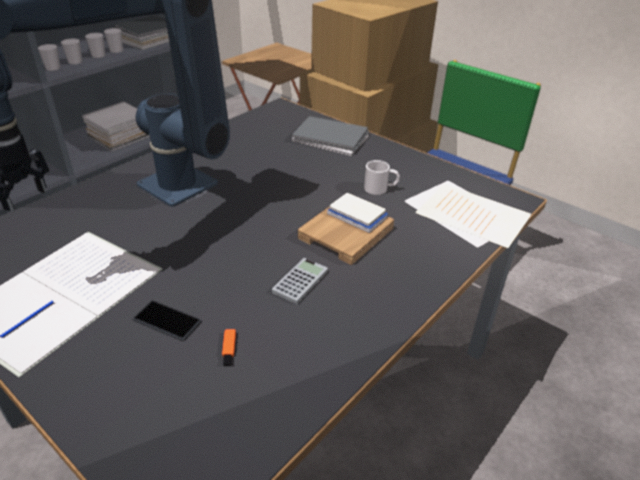

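View pics/side0.png

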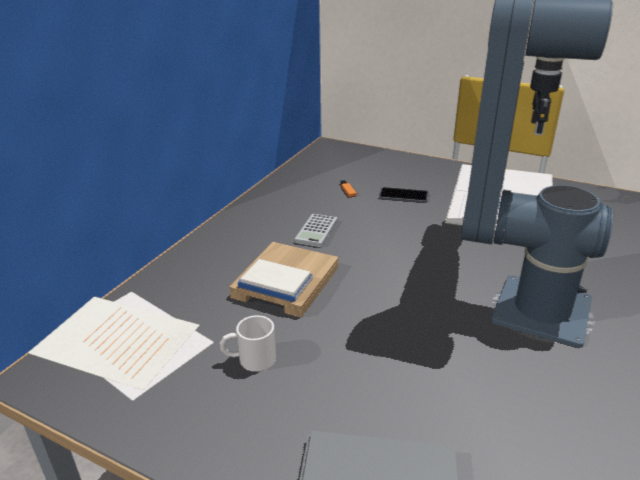

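The scene picture shows the calculator at about (300,280), its display towards the stand at (346,232). The phone is at (168,320), the highlighter at (230,346) and the mug behind the stand at (377,177). The side view agrees. Next I measure the poses.

```bash
cat > h.py <<'E'
import numpy as np, cv2
from scipy.spatial.transform import Rotation as R
from cell import manip
def cast(px,c,z):
    px=np.asarray(px,float).reshape(-1,2)
    d=np.c_[(px[:,0]-c['cx'])/c['fx'],(px[:,1]-c['cy'])/c['fy'],np.ones(len(px))]
    d=R.from_quat(c['attitude']).apply(d); o=c['xyz']
    return (o+d*((z-o[2])/d[:,2])[:,None])[:,:2]
def rect(mask,c,z):
    """biggest blob's outline cast on plane z -> centre, sides, corners"""
    k=max(cv2.findContours(mask,cv2.RETR_EXTERNAL,cv2.CHAIN_APPROX_NONE)[0],key=cv2.contourArea)
    p=cast(k,c,z).astype(np.float32); r=cv2.minAreaRect(p)
    return r,cv2.boxPoints(r).round(1),k
def roi(m,x0,y0,x1,y1):
    o=np.zeros_like(m); o[y0:y1,x0:x1]=m[y0:y1,x0:x1]; return o
E
python3 - <<'E'
from h import *
for n,rc,rs in (("scene",(265,250,333,308),(290,190,400,265)),("side",(290,208,342,250),(225,235,345,320))):
    im=cv2.imread(f"pics/{n}0.png"); c=manip.camera_params(n)
    hsv=cv2.cvtColor(im,cv2.COLOR_BGR2HSV)
    m=cv2.inRange(hsv,(0,0,95),(180,60,255)); m=roi(m,*rc); m=cv2.morphologyEx(m,cv2.MORPH_CLOSE,np.ones((5,5)))
    r,b,k=rect(m,c,14); print(n,"calc",r,b.tolist())
    w=cv2.inRange(hsv,(5,60,110),(25,255,255)); w=roi(w,*rs)
    r,b,k2=rect(w,c,34); print(n,"deck",r,b.tolist())
    v=im.copy(); cv2.drawContours(v,[k,k2],-1,(0,0,255),1)
    x0,y0=min(rc[0],rs[0])-5,min(rc[1],rs[1])-5
    v=v[y0:y0+125,x0:x0+140]; cv2.imwrite(f"pics/{n}1.png",cv2.resize(v,None,fx=4,fy=4,interpolation=cv2.INTER_CUBIC)); print(x0,y0)
a,b=[cv2.imread(f"pics/{n}1.png") for n in("scene","side")]
cv2.imwrite("pics/both1.png",cv2.resize(np.hstack([a,b]),(800,360)))
E
```

```text
scene calc ((626.914306640625, -89.90634155273438), (86.72644805908203, 166.89474487304688), 8.67896556854248) [[571.5, -14.0], [596.5999755859375, -178.89999389648438], [682.4000244140625, -165.89999389648438], [657.2000122070312, -0.8999999761581421]]
scene deck ((590.2298583984375, 145.39622497558594), (208.93980407714844, 252.8976287841797), 3.5434341430664062) [[478.1000061035156, 265.1000061035156], [493.79998779296875, 12.699999809265137], [702.2999877929688, 25.600000381469727], [686.7000122070312, 278.1000061035156]]
260 185
side calc ((633.8421630859375, -82.96324157714844), (154.01161193847656, 229.81045532226562), 25.705198287963867) [[514.5999755859375, -12.800000190734863], [614.2999877929688, -219.89999389648438], [753.0999755859375, -153.10000610351562], [653.4000244140625, 54.0]]
side deck ((574.067626953125, 182.85594177246094), (207.35202026367188, 254.9277801513672), 3.174656391143799) [[463.5, 304.3999938964844], [477.6000061035156, 49.79999923706055], [684.5999755859375, 61.29999923706055], [670.5, 315.8999938964844]]
220 203
```

View pics/both1.png

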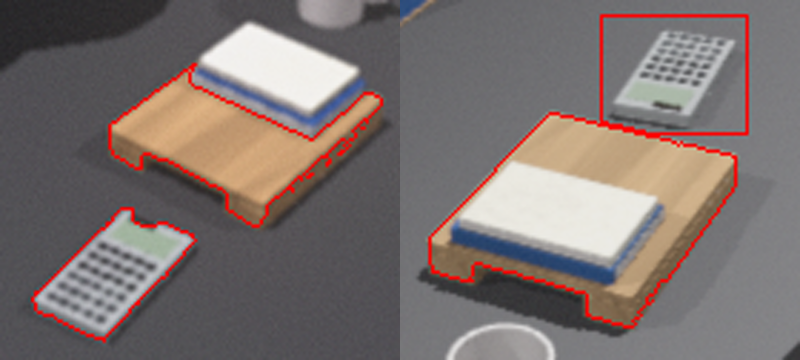

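```bash
python3 - <<'E'
from h import *
s=manip.state(); T=R.from_quat(s['tool_rot']); c=manip.camera_params('wrist')
print(T.as_matrix().round(3)); print("cam in tool",T.inv().apply(c['xyz']-s['tool_pos']).round(1)); print((T.inv()*R.from_quat(c['attitude'])).as_matrix().round(3),c['fx'],c['cx'],c['cy'])
print(T.inv().apply(np.array([600,-30,260])-s['tool_pos']).round(0))
E
```

```text
[[-0.     0.262 -0.965]
 [ 0.002 -0.965 -0.262]
 [-1.    -0.002 -0.   ]]
cam in tool [-141.6    1.4  -69.8]
[[ 0.001 -0.273  0.962]
 [ 1.     0.001 -0.001]
 [-0.     0.962  0.273]] 349.02589665231517 323.3139077841902 239.12073460112725
[ -29. -339. -571.]
```

```bash
python3 -m jog '{"rotation":[[0,0,0],[0,0,0],[0,0,0],[0,0,0],[0,0,0],[0,0,0],[0,0,0],[0,0,0],[0,0,0],[0,0,0],[0,0,0],[0,0,0],[0,0,0],[0,0,0],[0,0,0],[0,0,0],[0,0,0],[0,0,0],[6,0,0],[6,0,0]],"linear":[[-2,-19,-32],[-2,-19,-32],[-2,-19,-32],[-2,-19,-32],[-2,-19,-32],[-2,-19,-32],[-2,-19,-32],[-2,-19,-32],[-2,-19,-32],[-2,-19,-32],[-2,-19,-32],[-2,-19,-32],[-2,-19,-32],[-2,-19,-32],[-2,-19,-32],[-2,-19,-32],[-2,-19,-32],[-2,-19,-32],[0,0,0],[0,0,0]],"fingers":[0,0,0,0,0,0,0,0,0,0,0,0,0,0,0,0,0,0,0,0]}'; python3 - <<'E'
from h import *
c=manip.camera_params('wrist'); im=manip.grab_frame('wrist'); cv2.imwrite("pics/w1.png",im[:,:,::-1])
print(c, manip.state()['tool_pos']); np.save('w1.npy',c,allow_pickle=True)
E
```

```text
t: 1.77
tool_pos: [622.8, -0.5, 249.9]
tool_rot: [-0.7, -0.02, 0.713, -0.009]
contact_force: [-0.4, 0.8, 0.1]
grip_width: 84.8
{'fx': 349.02589665231517, 'fy': 349.02589665231517, 'cx': 323.3139077841902, 'cy': 239.12073460112725, 'xyz': array([695.58545142,  -1.01074036, 390.25329407]), 'attitude': array([ 0.7149287 , -0.68353969, -0.10772952,  0.10022372])} [ 6.22654462e+02 -1.14491135e-01  2.48963136e+02]
```

View pics/w1.png

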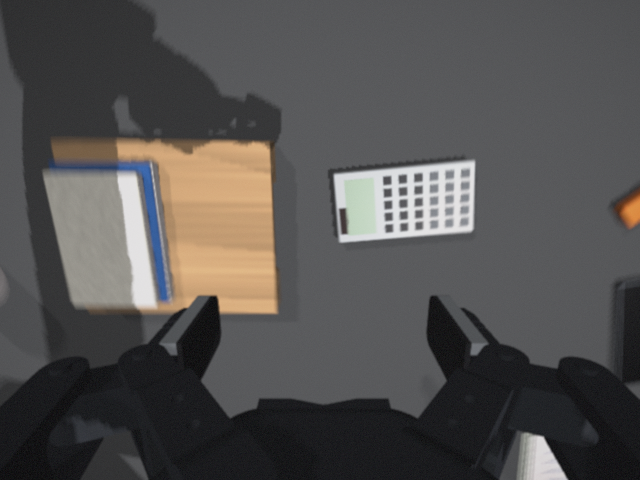

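The wrist view shows the whole calculator, corners near (333,170), (474,160), (474,233) and (340,242). The deck's front edge runs from (271,143) to (277,313). Next I cast these.

```bash
cat >> h.py <<'E'
def look(im,c,rc,zc=16):
    hsv=cv2.cvtColor(im,cv2.COLOR_BGR2HSV)
    m=roi(cv2.inRange(hsv,(0,0,105),(180,70,255)),*rc); m=cv2.morphologyEx(m,cv2.MORPH_CLOSE,np.ones((9,9)))
    r,b,_=rect(m,c,zc); i=np.argsort(b[:,1]); tail=b[i[:2]].mean(0); disp=b[i[2:]].mean(0)
    d=disp-tail; return r,tail,disp,np.degrees(np.arctan2(d[1],d[0]))
def line(pts):
    vx,vy,x,y=cv2.fitLine(pts.astype(np.float32),cv2.DIST_HUBER,0,.01,.01).ravel(); return np.array([vx,vy]),np.array([x,y])
def front(im,c,r0,r1,x0,x1):
    """front edge of the deck: rightmost wood pixel per row"""
    hsv=cv2.cvtColor(im,cv2.COLOR_BGR2HSV); w=cv2.inRange(hsv,(5,70,60),(28,255,255))
    return np.array([[x0+np.flatnonzero(w[y,x0:x1]).max()+.5,y] for y in range(r0,r1) if w[y,x0:x1].any()])
E
python3 - <<'E'
from h import *
im=cv2.imread("pics/w1.png"); c=np.load('w1.npy',allow_pickle=True).item()
print("calc",look(im,c,(320,150,490,255)))
hsv=cv2.cvtColor(im,cv2.COLOR_BGR2HSV)
w=roi(cv2.inRange(hsv,(5,70,60),(28,255,255)),165,120,300,330)
r,b,_=rect(w,c,34); print("deck",r,b.tolist())
p=cast(front(im,c,150,306,200,300),c,34); v,o=line(p); print("front dir",np.degrees(np.arctan2(v[1],v[0])),o)
ys,xs=np.nonzero(w); print([(int(x),int(np.flatnonzero(w[:,x]).min()),int(np.flatnonzero(w[:,x]).max())) for x in (180,200,230,260,268)])
for x in (180,260): q=np.flatnonzero(w[:,x]); print(cast([[x,q.min()-.5],[x,q.max()+.5]],c,34).round(1).tolist())
E
```

```text
calc (((627.1383666992188, -85.4759292602539), (80.54486846923828, 150.4687957763672), 7.740484714508057), array([ 637.30005, -160.     ], dtype=float32), array([617.  , -10.95], dtype=float32), np.float32(97.755745))
deck ((588.2535400390625, 114.18157958984375), (194.9610137939453, 130.24948120117188), 0.4791697859764099) [[490.20001220703125, 178.5], [491.29998779296875, 48.20000076293945], [686.2999877929688, 49.900001525878906], [685.2000122070312, 180.10000610351562]]
front dir 2.8261907 [584.3277    51.816677]
[(180, 140, 310), (200, 140, 295), (230, 139, 313), (260, 141, 313), (268, 141, 313)]
[[683.3, 146.3], [493.9, 161.0]]
[[685.7, 67.1], [494.9, 69.1]]
```

```bash
python3 - <<'E'
from h import *
im=cv2.imread("pics/w1.png"); c=np.load('w1.npy',allow_pickle=True).item()
g=im.astype(float); s=(g[:,:,2]-g[:,:,0]) # red minus blue
def edge(v):  # half-level crossing, first from outside
    h=.5*np.median(v[len(v)//2:]); i=np.argmax(v>h); return i-1+(h-v[i-1])/(v[i]-v[i-1])
F=[[300-edge(s[y,300:240:-1]),y] for y in range(155,300,3)]
L=[[x,125+edge(s[125:165,x])] for x in range(70,265,4)]
Rr=[[x,330-edge(s[330:295:-1,x])] for x in range(178,268,3)]
for n,P in(("front",F),("left",L),("right",Rr)):
    p=cast(P,c,34); v,o=line(p); d=p-o; print(n,np.degrees(np.arctan2(v[1],v[0])).round(2),o.round(1),"rms",np.sqrt(np.mean((d@[-v[1],v[0]])**2)).round(2), p[0].round(1),p[-1].round(1))
E
```

```text
front 2.57 [609.2  54.2] rms 0.44 [672.2  56.7] [514.2  49.4]
left -88.31 [682.  161.9] rms 1.06 [679.5 256.1] [685.   65.1]
right -87.78 [494.   96.9] rms 11.79 [493.7 163.3] [495.5  63.4]
```

```bash
cat >> h.py <<'E'
def to(p,yaw):
    """tool-frame shift to world p, and turn about tool x to bring tool y to heading yaw (deg)"""
    s=manip.state(); T=R.from_quat(s['tool_rot']); y=T.apply([0,1,0]); x=T.apply([1,0,0])
    a=np.degrees(np.arctan2(y[1],y[0])); print("t",round(s['t'],2),"pos",s['tool_pos'].round(1),"tooly",a.round(2),"xaxis",x.round(4),"F",s['contact_force'].round(1),"grip",s['grip_width'].round(1))
    print("shift",T.inv().apply(np.array(p)-s['tool_pos']).round(1),"turn x",round((a-yaw+180)%360-180,2), "tilt fix tool y,z",T.inv().apply(np.degrees(np.cross(x,[0,0,-1]))).round(2)[1:])
E
python3 -c "
from h import *
to([698,-83,60],-87.9)"
```

```text
Traceback (most recent call last):
  File "h.py", line 30, in to
    a=np.degrees(np.arctan2(y[1],y[0])); print("t",round(s['t'],2),"pos",s['tool_pos'].round(1),"tooly",a.round(2),"xaxis",x.round(4),"F",s['contact_force'].round(1),"grip",s['grip_width'].round(1))
                                                                                                                                                                             ^^^^^^^^^^^^^^^^^^^^^
AttributeError: 'float' object has no attribute 'round'
```

```bash
sed -i "s/s\['grip_width'\].round(1)/round(s['grip_width'],1)/" h.py; python3 -c "
from h import *
to([698,-83,60],-87.9)"
```

```text
t 1.82 pos [ 6.227e+02 -1.000e-01  2.490e+02] tooly -87.8 xaxis [-0.0192  0.0166 -0.9997] F [ 0.8  0.1 -0.7] grip 85.1
shift [186.1  89.  -75.6] turn x 0.1 tilt fix tool y,z [1.07 0.99]
```

```bash
python3 -m jog '{"rotation":[[0,1,1],[0,0,0],[0,0,0],[0,0,0],[0,0,0],[0,0,0],[0,0,0],[0,0,0],[0,0,0],[0,0,0],[0,0,0],[0,0,0]],"linear":[[0,15,-13],[0,15,-13],[0,15,-13],[0,15,-12],[0,15,-12],[0,15,-13],[30,0,0],[30,0,0],[30,0,0],[30,0,0],[30,0,0],[30,0,0]],"fingers":[0,0,0,0,0,0,0,0,0,0,0,0]}'; python3 -c "
from h import *
to([698,-83,20],-87.9)"
```

```text
t: 2.82
tool_pos: [719.9, -112.1, 70.1]
tool_rot: [0.717, 0.013, -0.697, 0.027]
contact_force: [0.6, -0.8, 0.3]
grip_width: 85.4
t 2.82 pos [ 719.9 -112.1   70.1] tooly -86.74 xaxis [ 0.0291 -0.0196 -0.9994] F [ 0.6 -0.8  0.3] grip 85.4
shift [ 48.9 -31.4  21.6] turn x 1.16 tilt fix tool y,z [-1.6  -1.21]
```

```bash
python3 -m jog '{"rotation":[[0,0,0],[1,-1.6,-1.2],[0,0,0],[0,0,0],[0,0,0],[0,0,0],[0,0,0],[0,0,0],[0,0,0]],"linear":[[0,0,0],[0,0,0],[0,0,0],[0,-10,6],[0,-10,6],[0,-6,5],[12,0,0],[12,0,0],[0,0,0]],"fingers":[0,0,0,0,0,0,0,0,0]}'; python3 -c "
from h import *
to([698,-83,12],-87.9)"
```

```text
t: 3.57
tool_pos: [697.7, -94.5, 42.1]
tool_rot: [-0.705, -0.014, 0.709, -0.017]
contact_force: [-0.7, -0.1, -0.6]
grip_width: 85.4
t 3.57 pos [697.7 -94.5  42.1] tooly -87.52 xaxis [-0.0049 -0.0039 -1.    ] F [-0.7 -0.1 -0.6] grip 85.4
shift [ 30.1 -11.5  -0.9] turn x 0.38 tilt fix tool y,z [ 0.29 -0.21]
```

```bash
python3 -m jog '{"rotation":[[0.4,0.3,-0.2],[0,0,0],[0,0,0],[0,0,0],[0,0,0],[0,0,0]],"linear":[[0,-5,0],[8,-5,0],[8,0,0],[8,0,0],[0,0,0],[0,0,0]],"fingers":[0,0,0,0,0,0]}'; python3 - <<'E'
from h import *
to([698,-83,5],-87.9)
im=manip.grab_frame('wrist'); cv2.imwrite("pics/w2.png",im[:,:,::-1])
im=manip.grab_frame('side')[:,:,::-1]; cv2.imwrite("pics/s2.png",cv2.resize(im[170:310,220:400],None,fx=4,fy=4,interpolation=cv2.INTER_CUBIC))
E
```

```text
t: 4.07
tool_pos: [697.4, -84.4, 14.3]
tool_rot: [0.707, 0.012, -0.707, 0.013]
contact_force: [-0.1, -1.5, 0.1]
grip_width: 85.5
t 4.07 pos [697.4 -84.4  14.3] tooly -87.96 xaxis [ 3.e-04 -3.e-04 -1.e+00] F [-0.1 -1.5  0.1] grip 85.5
shift [ 9.3 -1.4 -0.7] turn x -0.06 tilt fix tool y,z [-0.01 -0.02]
```

View pics/w2.png

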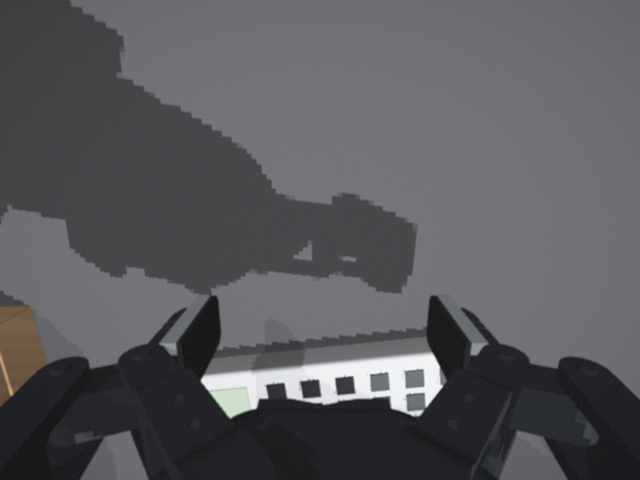

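The fingers stand on the +x side of the calculator, whose edge is at rows 340–360, and they clear it. I'll lower gently until there is contact.

```bash
for i in 1; do python3 -m jog '{"rotation":[[0,0,0],[0,0,0],[0,0,0],[0,0,0]],"linear":[[4,0,0],[4,0,0],[0,0,0],[0,0,0]],"fingers":[0,0,0,0]}'; python3 -m jog '{"rotation":[[0,0,0],[0,0,0],[0,0,0]],"linear":[[2,0,0],[0,0,0],[0,0,0]],"fingers":[0,0,0]}';  python3 -m jog '{"rotation":[[0,0,0],[0,0,0]],"linear":[[2,0,0],[0,0,0]],"fingers":[0,0]}'; done
```

```text
t: 4.5
tool_pos: [698.3, -85.0, 6.8]
tool_rot: [0.708, 0.012, -0.706, 0.013]
contact_force: [0.5, 0.7, -0.0]
grip_width: 85.6
t: 4.75
tool_pos: [698.6, -85.2, 5.1]
tool_rot: [0.708, 0.012, -0.706, 0.013]
contact_force: [-0.5, 0.2, -0.4]
grip_width: 85.6
t: 4.92
tool_pos: [698.8, -85.3, 3.2]
tool_rot: [0.708, 0.012, -0.706, 0.013]
contact_force: [1.7, -0.3, -0.7]
grip_width: 85.4
```

```bash
for i in 1 2 3; do python3 -m jog '{"rotation":[[0,0,0],[0,0,0]],"linear":[[1.5,0,0],[0,0,0]],"fingers":[0,0]}' | egrep 'pos|force'; done
```

```text
tool_pos: [698.9, -85.3, 1.7]
contact_force: [-1.2, -0.7, -0.2]
tool_pos: [699.0, -85.2, 0.1]
contact_force: [-0.5, 0.9, -0.7]
tool_pos: [698.9, -85.2, -1.6]
contact_force: [0.5, -1.0, 0.3]
```

```bash
for i in 1 2; do python3 -m jog '{"rotation":[[0,0,0],[0,0,0]],"linear":[[2,0,0],[0,0,0]],"fingers":[0,0]}' | egrep 'pos|force'; done; python3 -c "
from h import *
to([645.8,-85,-6],-87.9)"
```

```text
tool_pos: [698.9, -85.3, -3.8]
contact_force: [-0.7, 0.3, -0.0]
tool_pos: [698.9, -85.2, -6.1]
contact_force: [-1.1, -0.6, -0.6]
t 5.75 pos [698.9 -85.2  -6.1] tooly -88.0 xaxis [ 0.0036 -0.0012 -1.    ] F [-1.1 -0.6 -0.6] grip 85.5
shift [-0.3 -2.1 53.1] turn x -0.1 tilt fix tool y,z [-0.21 -0.07]
```

```bash
python3 -m jog '{"rotation":[[0,0,0],[0,0,0],[0,0,0],[0,0,0],[0,0,0],[0,0,0]],"linear":[[0,0,4],[0,0,4],[0,0,4],[0,0,4],[0,0,4],[0,0,0]],"fingers":[0,0,0,0,0,0]}'| egrep 'pos|force';python3 -m jog '{"rotation":[[0,0,0],[0,0,0],[0,0,0],[0,0,0],[0,0,0],[0,0,0]],"linear":[[0,0,4],[0,0,4],[0,0,3],[0,0,3],[0,0,2],[0,0,0]],"fingers":[0,0,0,0,0,0]}'| egrep 'pos|force'; python3 - <<'E'
from h import *
to([645.8,-85,-6],-87.9)
c=manip.camera_params('side')
im=manip.grab_frame('side')[:,:,::-1]; cv2.imwrite("pics/s3.png",cv2.resize(im[170:310,220:400],None,fx=4,fy=4,interpolation=cv2.INTER_CUBIC))
E
```

```text
tool_pos: [677.0, -86.2, -6.1]
contact_force: [0.5, 0.3, -1.3]
tool_pos: [660.1, -86.9, -5.5]
contact_force: [1.3, -0.8, 0.0]
t 6.75 pos [660.1 -86.9  -5.5] tooly -88.01 xaxis [ 0.0068 -0.0016 -1.    ] F [ 1.3 -0.8  0. ] grip 85.4
shift [ 0.4 -2.4 14.2] turn x -0.11 tilt fix tool y,z [-0.39 -0.1 ]
```

View pics/s3.png

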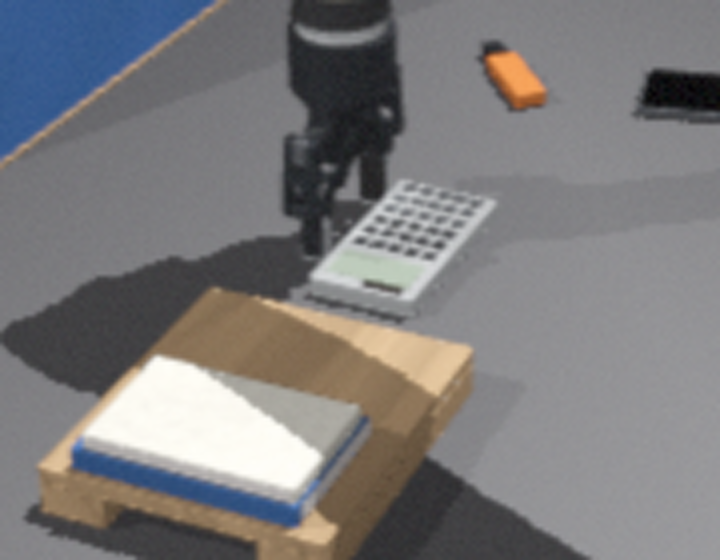

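The fingertips are low beside the calculator, and it is turning into line with the stand. I'll continue the sideways push.

```bash
python3 -m jog '{"rotation":[[0,-0.4,0],[0,0,0],[0,0,0],[0,0,0],[0,0,0]],"linear":[[0,0,4],[0,0,4],[0,0,3],[0,0,1],[0,0,0]],"fingers":[0,0,0,0,0]}'| egrep 'pos|force'; python3 - <<'E'
from h import *
to([645.8,-85,-6],-87.9)
c=manip.camera_params('wrist')
im=manip.grab_frame('wrist')[:,:,::-1]; cv2.imwrite("pics/w4.png",im); np.save('w4.npy',c,allow_pickle=True)
E
```

```text
tool_pos: [647.8, -87.3, -5.4]
contact_force: [1.9, 0.3, -0.6]
t 7.22 pos [647.8 -87.3  -5.4] tooly -88.0 xaxis [ 4.0e-04 -1.7e-03 -1.0e+00] F [ 1.9  0.3 -0.6] grip 85.5
shift [ 0.6 -2.3  1.9] turn x -0.1 tilt fix tool y,z [-0.02 -0.1 ]
```

View pics/w4.png

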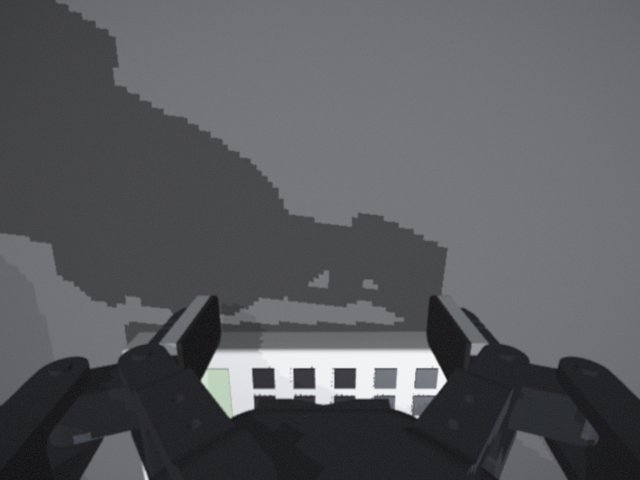

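The calculator's near side is now straight in the image, row 348 at the top edge and 332 at the table, so it is parallel to the tool. I'll check where it lies.

```bash
python3 - <<'E'
from h import *
c=np.load('w4.npy',allow_pickle=True).item()
print(cast([[250,349],[420,349]],c,16),cast([[250,332],[420,332]],c,0))
E
```

```text
[[ 637.82613726  -59.92754639]
 [ 640.15729262 -126.76362221]] [[ 635.70663315  -56.66647373]
 [ 638.31226858 -131.26118337]]
```

```bash
python3 -m jog '{"rotation":[[0,0,0],[0,0,0],[0,0,0],[0,0,0],[0,0,0],[0,0,0],[0,0,0],[0,0,0],[0,0,0],[0,0,0],[0,0,0],[0,0,0],[0,0,0],[0,0,0],[0,0,0],[0,0,0],[0,0,0]],"linear":[[0,0,2.3],[0,0,0],[0,0,-4],[0,0,-4],[0,0,-4],[0,0,0],[-10,0,0],[-20,0,0],[-25,-8,6],[-25,-8,6],[-25,-8,6],[-25,-8,6],[-25,-8,6],[-20,-8,5],[-10,0,0],[0,0,0],[0,0,0]],"fingers":[0,0,0,0,0,0,0,0,0,0,0,0,0,0,0,0,0]}'; python3 - <<'E'
from h import *
to([640,-30,240],-87.9)
c=manip.camera_params('wrist')
im=manip.grab_frame('wrist')[:,:,::-1]; cv2.imwrite("pics/w5.png",im); np.save('w5.npy',c,allow_pickle=True)
E
```

```text
t: 8.68
tool_pos: [619.1, -38.2, 192.0]
tool_rot: [-0.706, -0.012, 0.708, -0.013]
contact_force: [-0.8, 0.2, -0.1]
grip_width: 85.5
t 8.68 pos [619.1 -38.2 192. ] tooly -88.03 xaxis [-0.0039 -0.0014 -1.    ] F [-0.8  0.2 -0.1] grip 85.5
shift [-48.1  -7.4 -21. ] turn x -0.13 tilt fix tool y,z [ 0.23 -0.07]
```

View pics/w5.png

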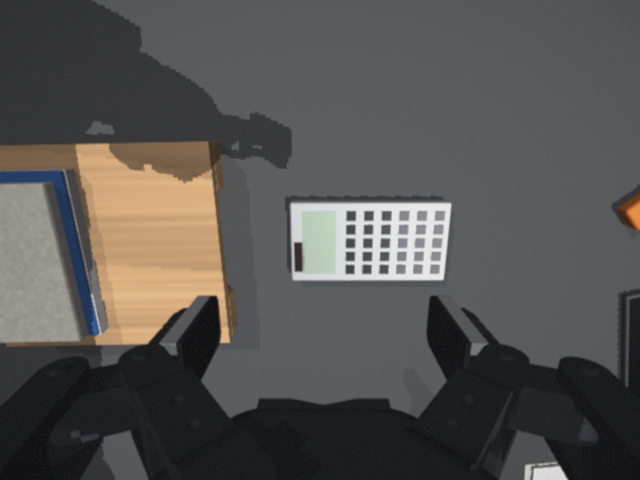

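The calculator is square to the stand, spanning (291–450, 203–280). The deck's front edge is at columns 212–228, between rows 142 and 345. Measuring the offset.

```bash
python3 - <<'E'
from h import *
im=cv2.imread("pics/w5.png"); c=np.load('w5.npy',allow_pickle=True).item()
r,t,d,a=look(im,c,(280,190,465,290)); print("calc",r,t,d,a)
g=im.astype(float); s=(g[:,:,2]-g[:,:,0])
def edge(v):
    h=.5*np.median(v[len(v)//2:]); i=np.argmax(v>h); return i-1+(h-v[i-1])/(v[i]-v[i-1])
L=[[x,125+edge(s[125:165,x])] for x in range(20,205,4)]
Q=[[x,365-edge(s[365:325:-1,x])] for x in range(15,150,4)]
for n,P in(("left",L),("right",Q)):
    p=cast(P,c,34); v,o=line(p); e=p-o; print(n,np.degrees(np.arctan2(v[1],v[0])).round(2),"x at y=53:",(o+v*((53-o[1])/v[1]))[0].round(1),"rms",np.sqrt(np.mean((e@[-v[1],v[0]])**2)).round(2))
F=[[250-edge(s[y,250:190:-1]),y] for y in range(190,285,3)]
p=cast(F,c,34);v,o=line(p);print("front",np.degrees(np.arctan2(v[1],v[0])).round(2),o, p[0],p[-1])
E
```

```text
calc ((596.137451171875, -83.5839614868164), (78.20951080322266, 149.95333862304688), 1.98732590675354) [ 598.75    -158.54999] [593.55  -8.65] 91.986786
left -86.85 x at y=53: 685.0 rms 0.11
right -86.36 x at y=53: 496.0 rms 0.32
front 3.1 [590.5461    52.207054] [644.04276763  55.07539805] [557.99681026  50.29090998]
```

```bash
python3 - <<'E'
from h import *
c=np.load('w5.npy',allow_pickle=True).item()
print(cast([[619,210]],c,14),cast([[620,290]],c,8),manip.state()['joint_positions'].round(2))
to([601,-184,192],183.2)
E
```

```text
[[ 635.38917346 -314.05462442]] [[ 552.74073632 -342.49318618]] [-0.17  0.3   0.31  1.58 -0.    2.94]
t 8.73 pos [619.2 -38.3 191.8] tooly -88.05 xaxis [-0.0041 -0.0014 -1.    ] F [ 0.1 -0.1  0.9] grip 85.3
shift [1.00e-01 1.45e+02 2.31e+01] turn x 88.75 tilt fix tool y,z [ 0.23 -0.07]
```

```bash
python3 -m jog '{"rotation":[[0,0.2,0],[0,0,0],[0,0,0],[0,0,0],[0,0,0],[0,0,0],[0,0,0],[-7,0,0],[-7,0,0],[-7,0,0],[-7,0,0],[-7,0,0],[-7,0,0],[-7,0,0],[-7,0,0],[-7,0,0],[-7,0,0],[-7,0,0],[-7,0,0],[0,0,0]],"linear":[[0,22,4],[0,22,4],[0,22,4],[0,22,4],[0,22,4],[0,20,3],[0,0,0],[0,0,0],[0,0,0],[0,0,0],[0,0,0],[0,0,0],[0,0,0],[0,0,0],[0,0,0],[0,0,0],[0,0,0],[0,0,0],[0,0,0],[0,0,0]],"fingers":[0.5,0.5,0.5,0.5,0.5,0.5,0.5,0.5,0.5,0.5,0.5,0.5,0.5,0.5,0.5,0.5,0.5,0.5,0.5,0.5]}'; python3 -c "
from h import *
to([601,-186,40],3.2)"
```

```text
t: 10.4
tool_pos: [584.5, -171.4, 143.6]
tool_rot: [-0.498, -0.514, 0.518, -0.468]
contact_force: [-0.6, 0.3, -0.2]
grip_width: 42.7
t 10.4 pos [ 584.5 -171.4  143.6] tooly -1.91 xaxis [-0.0661  0.0271 -0.9974] F [-0.6  0.3 -0.2] grip 42.7
shift [101.9  23.8  16.6] turn x -5.11 tilt fix tool y,z [-1.42  3.84]
```

```bash
python3 -m jog '{"rotation":[[-5,-1.4,3.8],[0,0,0],[0,0,0],[0,0,0],[0,0,0],[0,0,0],[0,0,0]],"linear":[[0,0,0],[0,0,0],[0,10,6],[0,10,6],[20,0,0],[20,0,0],[0,0,0]],"fingers":[0.5,0.5,0.5,0.5,0.5,0.5,0.5]}'; python3 -c "
from h import *
to([601,-186,30],3.2)"
```

```text
t: 10.98
tool_pos: [600.1, -179.3, 88.9]
tool_rot: [0.491, 0.515, -0.495, 0.498]
contact_force: [-1.6, -0.3, -0.5]
grip_width: 42.8
t 10.98 pos [ 600.1 -179.3   88.9] tooly 1.54 xaxis [-0.0212  0.0134 -0.9997] F [-1.6 -0.3 -0.5] grip 42.8
shift [58.7  1.9  7.6] turn x -1.66 tilt fix tool y,z [-0.8   1.19]
```

```bash
python3 -m jog '{"rotation":[[-1.7,-0.8,1.2],[0,0,0],[0,0,0],[0,0,0],[0,0,0],[0,0,0],[0,0,0]],"linear":[[0,0,0],[0,0,0],[0,2,7],[15,0,0],[15,0,0],[0,0,0],[0,0,0]],"fingers":[0.5,0.5,0.5,0.5,0.5,0.5,0.5]}'; python3 -c "
from h import *
to([604,-186,12],3.2)"
```

```text
t: 11.57
tool_pos: [607.3, -189.8, 63.5]
tool_rot: [0.49, 0.508, -0.489, 0.511]
contact_force: [0.2, -0.3, 1.1]
grip_width: 42.5
t 11.57 pos [ 607.3 -189.8   63.5] tooly 2.29 xaxis [ 0.004  -0.0016 -1.    ] F [ 0.2 -0.3  1.1] grip 42.5
shift [51.5 -3.3 -4. ] turn x -0.91 tilt fix tool y,z [ 0.1  -0.22]
```

```bash
python3 -m jog '{"rotation":[[-0.9,0,-0.2],[0,0,0],[0,0,0],[0,0,0],[0,0,0],[0,0,0],[0,0,0]],"linear":[[10,-5,0],[10,0,0],[10,0,0],[9,0,0],[5,0,0],[0,0,0],[0,0,0]],"fingers":[0.5,0.5,0.5,0.5,0.5,0.5,0.5]}'; python3 -c "
from h import *
to([602,-186,0],3.2)"
```

```text
t: 12.15
tool_pos: [603.8, -191.6, 18.3]
tool_rot: [0.486, 0.512, -0.486, 0.515]
contact_force: [0.8, -0.2, -0.6]
grip_width: 42.6
t 12.15 pos [ 603.8 -191.6   18.3] tooly 3.12 xaxis [ 0.0034 -0.0033 -1.    ] F [ 0.8 -0.2 -0.6] grip 42.6
shift [18.3 -1.5 -5.8] turn x -0.08 tilt fix tool y,z [ 0.2  -0.18]
```

```bash
python3 -m jog '{"rotation":[[0,0.2,-0.2],[0,0,0],[0,0,0],[0,0,0],[0,0,0]],"linear":[[5,0,0],[5,0,0],[3,0,0],[0,0,0],[0,0,0]],"fingers":[0.5,0.5,0.5,0.5,0.5]}' | egrep 'pos|force'; for i in 1 2 3; do python3 -m jog '{"rotation":[[0,0,0],[0,0,0]],"linear":[[1.5,0,0],[0,0,0]],"fingers":[0.5,0.5]}' | egrep 'pos|force'; done
```

```text
tool_pos: [604.2, -191.7, 4.4]
contact_force: [0.5, -0.6, -0.5]
tool_pos: [604.4, -191.7, 3.1]
contact_force: [-0.1, 0.5, -0.1]
tool_pos: [604.7, -191.8, 2.0]
contact_force: [-0.4, -0.6, 0.1]
tool_pos: [605.0, -192.0, 0.7]
contact_force: [0.2, 0.2, -0.3]
```

```bash
python3 -m jog '{"rotation":[[0,0,0],[0,0,0],[0,0,0],[0,0,0],[0,0,0],[0,0,0],[0,0,0],[0,0,0],[0,0,0],[0,0,0],[0,0,0],[0,0,0],[0,0,0],[0,0,0]],"linear":[[0,-2,-5],[0,0,-5],[0,0,-5],[0,0,-5],[0,0,-5],[0,0,-5],[0,0,-5],[0,0,-5],[0,0,-5],[0,0,-5],[0,0,-5],[0,0,-4],[0,0,-2],[0,0,0]],"fingers":[0.5,0.5,0.5,0.5,0.5,0.5,0.5,0.5,0.5,0.5,0.5,0.5,0.5,0.5]}'; python3 - <<'E'
from h import *
to([595,41,0],3.2)
c=manip.camera_params('wrist')
im=manip.grab_frame('wrist')[:,:,::-1]; cv2.imwrite("pics/w6.png",im); np.save('w6.npy',c,allow_pickle=True)
E
```

```text
t: 14.23
tool_pos: [599.3, -125.2, 0.9]
tool_rot: [0.486, 0.512, -0.487, 0.515]
contact_force: [0.0, -1.5, -0.5]
grip_width: 43.0
t 14.23 pos [ 599.3 -125.2    0.9] tooly 3.16 xaxis [ 0.0025 -0.0042 -1.    ] F [ 0.  -1.5 -0.5] grip 43.0
shift [   0.2    4.9 -166.2] turn x -0.04 tilt fix tool y,z [ 0.25 -0.13]
```

View pics/w6.png

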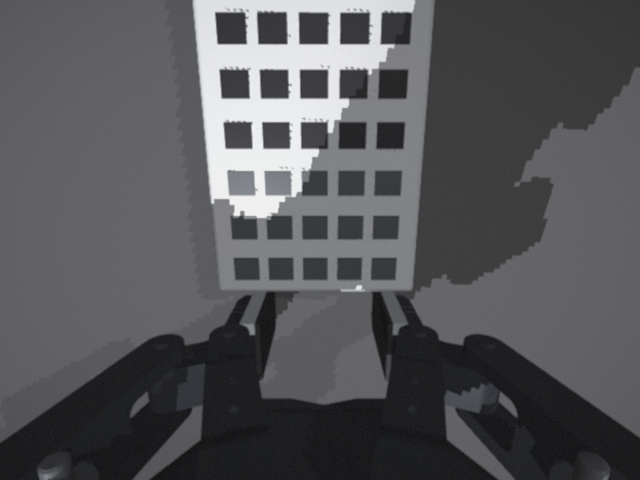

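Both fingertips bear on the tail face (row 290, columns 218–413), with the calculator square to them. Computing its pose.

```bash
python3 - <<'E'
from h import *
c=np.load('w6.npy',allow_pickle=True).item()
p=cast([[218.5,290],[412.5,290]],c,16); print(p,p.mean(0),np.linalg.norm(p[0]-p[1]))
q=cast([[194,0],[435,0]],c,16); m=q.mean(0)-p.mean(0); print(q, "heading",np.degrees(np.arctan2(m[1],m[0])))
t=p.mean(0); print("axis x here",590.5-.056*(t[1]-52.2))
E
```

```text
[[ 558.23714886 -115.93751869]
 [ 634.3575126  -111.80017023]] [ 596.29733073 -113.86884446] 76.2327188857277
[[553.28807332 -17.096324  ]
 [628.92356619 -12.83197733]] heading 93.00470005530524
axis x here 599.7998552897824
```

```bash
python3 -m jog '{"rotation":[[0,0,0],[0,0,0],[0,0,0],[0,0,0],[0,0,0],[0,0,0],[0,0,0],[0,0,0],[0,0,0],[0,0,0],[0,0,0],[0,0,0],[0,0,0],[0,0,0],[0,0,0],[0,0,0]],"linear":[[0,0,-5],[0,0,-5],[0,0,-5],[0,0,-5],[0,0,-5],[0,0,-5],[0,0,-5],[0,0,-5],[0,0,-5],[0,0,-5],[0,0,-5],[0,0,-5],[0,0,-5],[0,0,-5],[0,0,-3],[0,0,0]],"fingers":[0.5,0.5,0.5,0.5,0.5,0.5,0.5,0.5,0.5,0.5,0.5,0.5,0.5,0.5,0.5,0.5]}'; python3 - <<'E'
from h import *
to([593,41,0],3.2)
c=manip.camera_params('wrist')
im=manip.grab_frame('wrist')[:,:,::-1]; cv2.imwrite("pics/w7.png",im); np.save('w7.npy',c,allow_pickle=True)
E
```

```text
t: 15.62
tool_pos: [595.0, -45.3, 1.0]
tool_rot: [0.486, 0.511, -0.487, 0.515]
contact_force: [0.3, -1.2, 0.3]
grip_width: 43.2
t 15.62 pos [595.  -45.3   1. ] tooly 3.11 xaxis [ 0.003  -0.0052 -1.    ] F [ 0.3 -1.2  0.3] grip 43.2
shift [  0.5   2.7 -86.3] turn x -0.09 tilt fix tool y,z [ 0.31 -0.16]
```

View pics/w7.png

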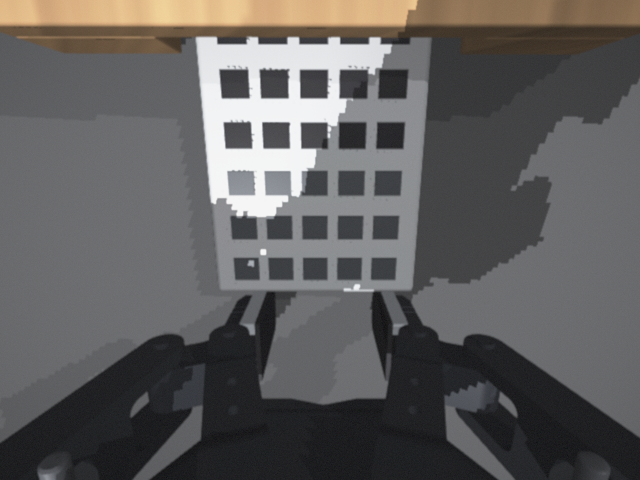

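The display end has gone into the bay between the runners, whose inner corners are near (184,52) and (462,52). The front top edge is at row 27. I'll check clearances and direction.

```bash
python3 - <<'E'
from h import *
c=np.load('w7.npy',allow_pickle=True).item()
for n,px,z in (("runner feet",[[184,52],[462,52]],0),("deck lower front",[[100,38],[560,38]],22),("deck top front",[[100,27],[560,26]],34),("calc sides row45",[[197.5,45],[430,45]],16),("tail",[[218.5,290],[412.5,290]],16)):
    p=cast(px,c,z); print(n,p.round(1).tolist(),p.mean(0).round(1))
E
```

```text
runner feet [[539.3, 51.1], [641.2, 56.7]] [590.3  53.9]
deck lower front [[521.9, 49.3], [663.1, 57.1]] [592.5  53.2]
deck top front [[529.2, 49.4], [655.2, 56.7]] [592.2  53. ]
calc sides row45 [[549.7, 50.3], [624.9, 54.4]] [587.3  52.3]
tail [[554.0, -35.9], [630.1, -31.8]] [592.1 -33.9]
```

```bash
python3 -m jog '{"rotation":[[0,0,0],[0,0,0],[0,0,0],[0,0,0],[0,0,0],[0,0,0],[0,0,0],[0,0,0],[0,0,0],[0,0,0],[0,0,0],[0,0,0],[0,0,0],[0,0,0],[0,0,0],[0,0,0],[0,0,0],[0,0,0]],"linear":[[0,0,-5],[0,0,-5],[0,0,-5],[0,0,-5],[0,0,-5],[0,0,-5],[0,0,-5],[0,0,-5],[0,0,-5],[0,0,-5],[0,0,-5],[0,0,-5],[0,0,-5],[0,0,-4],[0,0,-3],[0,0,-2],[0,0,0],[0,0,0]],"fingers":[0.5,0.5,0.5,0.5,0.5,0.5,0.5,0.5,0.5,0.5,0.5,0.5,0.5,0.5,0.5,0.5,0.5,0.5]}'; python3 - <<'E'
from h import *
to([590,41.8,0],3.2)
c=manip.camera_params('wrist')
im=manip.grab_frame('wrist')[:,:,::-1]; cv2.imwrite("pics/w8.png",im); np.save('w8.npy',c,allow_pickle=True)
E
```

```text
t: 17.17
tool_pos: [590.8, 35.8, 0.9]
tool_rot: [0.485, 0.511, -0.487, 0.516]
contact_force: [0.9, -1.9, -0.5]
grip_width: 42.7
t 17.17 pos [590.8  35.8   0.9] tooly 3.08 xaxis [ 0.0035 -0.0068 -1.    ] F [ 0.9 -1.9 -0.5] grip 42.7
shift [ 0.9 -0.5 -6.1] turn x -0.12 tilt fix tool y,z [ 0.4  -0.18]
```

View pics/w8.png

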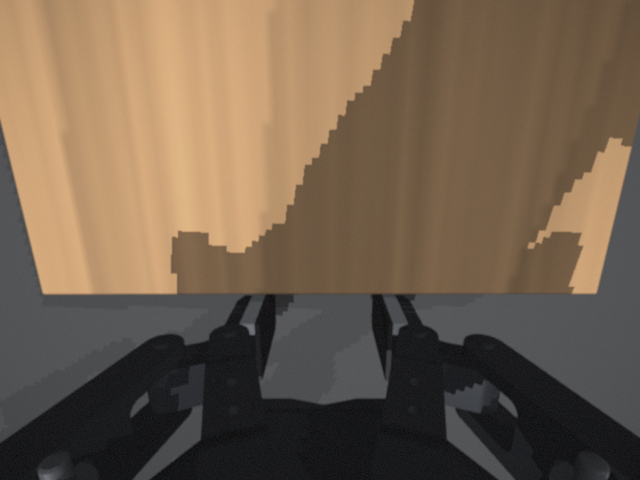

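The deck front edge now shows directly at row 294 and hides the tail, so I'll compare the edge with the known finger-to-tail offset (11.4 mm).

```bash
python3 - <<'E'
from h import *
c=np.load('w8.npy',allow_pickle=True).item(); tp=manip.state()['tool_pos']
p=cast([[42,294.5],[597,294]],c,34); print(p, np.linalg.norm(p[0]-p[1]), p.mean(0))
u=np.array([np.cos(np.radians(93.2)),np.sin(np.radians(93.2))])
print("front ahead of TCP",(p.mean(0)-tp[:2])@u)
for f,px,tc in (("w6",[[218.5,290],[412.5,290]],(599.3,-125.2)),("w7",[[218.5,290],[412.5,290]],(595,-45.3))):
    c=np.load(f+'.npy',allow_pickle=True).item(); print("tail ahead",(cast(px,c,16).mean(0)-tc)@u)
E
```

```text
[[495.801486    48.95668851]
 [683.14594497  58.99419605]] 187.61316016274986 [589.47371549  53.97544228]
front ahead of TCP 18.242662215957562
tail ahead 11.481101113820479
tail ahead 11.578367373244161
```

```bash
python3 -m jog '{"rotation":[[0,0,0],[0,0,0],[0,0,0],[0,0,0],[0,0,0]],"linear":[[0,0,-3],[0,0,-2],[0,0,0],[0,0,0],[0,0,0]],"fingers":[0.5,0.5,0.5,0.5,0.5]}'; python3 -m jog '{"rotation":[[0,0,0],[0,0,0],[0,0,0],[0,0,0],[0,0,0],[0,0,0],[0,0,0],[0,0,0],[0,0,0],[0,0,0],[0,0,0],[0,0,0]],"linear":[[0,0,6],[0,0,8],[0,0,8],[0,0,8],[0,0,8],[0,0,8],[0,0,8],[0,0,8],[0,0,8],[0,0,6],[0,0,0],[0,0,0]],"fingers":[0.5,0.5,0.5,0.5,0.5,0.5,0.5,0.5,0.5,0.5,0.5,0.5]}'; python3 - <<'E'
from h import *
to([590,41.8,0],3.2)
c=manip.camera_params('wrist')
im=manip.grab_frame('wrist')[:,:,::-1]; np.save('w9.npy',c,allow_pickle=True); cv2.imwrite("pics/w9.png",im)
cv2.imwrite("pics/w9c.png",cv2.resize(im[:140,120:520],None,fx=2,fy=4,interpolation=cv2.INTER_CUBIC))
E
```

```text
t: 17.63
tool_pos: [590.6, 40.5, 0.9]
tool_rot: [0.486, 0.51, -0.488, 0.516]
contact_force: [-0.7, -1.8, 0.8]
grip_width: 42.7
t: 18.63
tool_pos: [594.2, -43.7, 0.3]
tool_rot: [0.487, 0.511, -0.487, 0.514]
contact_force: [0.3, 0.2, 0.0]
grip_width: 42.8
t 18.63 pos [ 5.942e+02 -4.370e+01  3.000e-01] tooly 2.9 xaxis [ 0.002  -0.0025 -1.    ] F [0.3 0.2 0. ] grip 42.8
shift [  0.1   0.1 -85.6] turn x -0.3 tilt fix tool y,z [ 0.15 -0.11]
```

View pics/w9c.png

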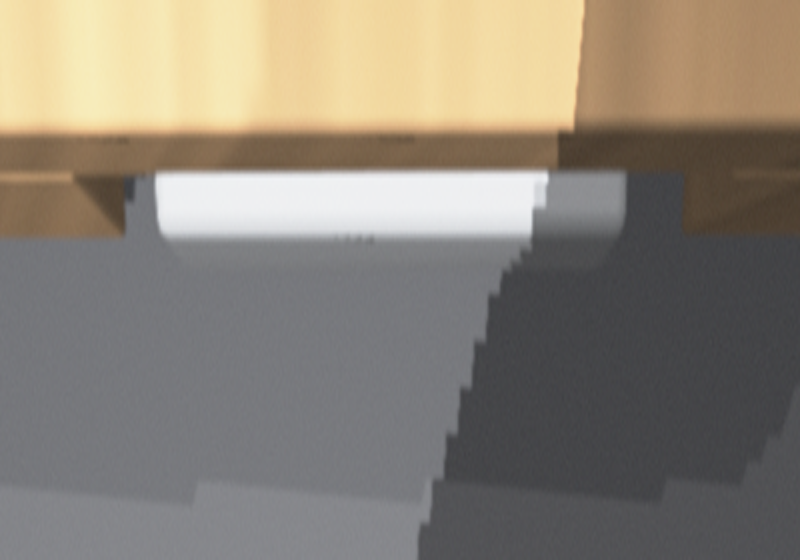

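The crop shows the calculator's rear in the bay. Its top edge is at crop row 237 and its foot at about row 266, while the runner feet are at about row 236. It still sticks out a little. Computing how much.

```bash
python3 - <<'E'
from h import *
c=np.load('w9.npy',allow_pickle=True).item()
u=np.array([np.cos(np.radians(93.2)),np.sin(np.radians(93.2))])
f=lambda px,z:(cast(px,c,z).mean(0)-[590.3,53.3])@u
print("feet",f([[183,59],[462,59]],0),"deck bottom",f([[150,42.5],[480,42.5]],22),"decktop",f([[150,33],[400,33]],34))
print("rear top",f([[210,59.5],[420,59.5]],16),"rear foot",f([[215,66.5],[420,66.5]],0))
im=cv2.imread('pics/w9.png'); print(im[38:76,[270,310]].mean(2).round().astype(int).tolist(), im[48:70,160].mean(1).round().tolist())
E
```

```text
feet -0.1657588062062066 deck bottom 0.0387622410804975 decktop -0.4387766716516196
rear top -3.5029853005175697 rear foot -2.672325585714222
[[95, 99], [97, 96], [96, 97], [99, 105], [132, 144], [200, 209], [237, 236], [240, 240], [240, 239], [239, 239], [240, 239], [240, 240], [240, 239], [239, 239], [239, 238], [237, 236], [233, 233], [228, 229], [225, 224], [217, 216], [194, 191], [162, 160], [139, 139], [130, 129], [129, 127], [128, 128], [126, 126], [124, 124], [123, 122], [123, 122], [120, 120], [120, 120], [124, 121], [121, 121], [122, 122], [121, 122], [121, 121], [122, 122]] [111.0, 113.0, 114.0, 114.0, 112.0, 112.0, 113.0, 110.0, 110.0, 110.0, 110.0, 116.0, 119.0, 118.0, 118.0, 120.0, 118.0, 121.0, 121.0, 121.0, 118.0, 119.0]
```

The tail sticks out about 2–3 mm, so I'll repeat the push to TCP y ≈ 42.8.

```bash
python3 -m jog '{"rotation":[[-0.3,0.1,0],[0,0,0],[0,0,0],[0,0,0],[0,0,0],[0,0,0],[0,0,0],[0,0,0],[0,0,0],[0,0,0],[0,0,0],[0,0,0]],"linear":[[0,0,-8],[0,0,-8],[0,0,-8],[0,0,-8],[0,0,-8],[0,0,-8],[0,0,-8],[0,0,-8],[0,0,-5],[0,0,-3],[0,0,0],[0,0,0]],"fingers":[0.5,0.5,0.5,0.5,0.5,0.5,0.5,0.5,0.5,0.5,0.5,0.5]}'; python3 -c "
from h import *
to([590.4,42.8,1],3.2)"
```

```text
t: 19.68
tool_pos: [588.9, 40.6, 0.3]
tool_rot: [0.484, 0.515, -0.484, 0.516]
contact_force: [-0.3, 0.3, 0.2]
grip_width: 42.4
t 19.68 pos [5.889e+02 4.060e+01 3.000e-01] tooly 3.62 xaxis [ 0.0016  0.     -1.    ] F [-0.3  0.3  0.2] grip 42.4
shift [-0.7  1.6 -2.1] turn x 0.42 tilt fix tool y,z [ 0.   -0.09]
```

```bash
python3 -m jog '{"rotation":[[0.4,0,0],[0,0,0],[0,0,0],[0,0,0]],"linear":[[0,0,-1],[0,0,-1.2],[0,0,0],[0,0,0]],"fingers":[0.5,0.5,0.5,0.5]}'; python3 -c "
from h import *
to([590.4,42.8,1],3.2)"
```

```text
t: 20.02
tool_pos: [589.0, 41.0, 0.3]
tool_rot: [0.487, 0.512, -0.487, 0.514]
contact_force: [0.3, 0.2, -1.2]
grip_width: 42.6
t 20.02 pos [5.89e+02 4.10e+01 3.00e-01] tooly 3.03 xaxis [ 0.0016 -0.0014 -1.    ] F [ 0.3  0.2 -1.2] grip 42.6
shift [-0.7  1.5 -1.7] turn x -0.17 tilt fix tool y,z [ 0.08 -0.09]
```

```bash
python3 -m jog '{"rotation":[[0,0,0],[0,0,0],[0,0,0],[0,0,0]],"linear":[[0,0,-2],[0,0,0],[0,0,0],[0,0,0]],"fingers":[0.5,0.5,0.5,0.5]}'; python3 -c "
from h import *
to([590.4,42.8,1],3.2)"
```

```text
t: 20.35
tool_pos: [589.0, 42.8, 0.3]
tool_rot: [0.487, 0.512, -0.487, 0.513]
contact_force: [-1.0, -0.7, 0.7]
grip_width: 42.9
t 20.35 pos [5.89e+02 4.28e+01 3.00e-01] tooly 2.97 xaxis [ 0.0016 -0.001  -1.    ] F [-1.  -0.7  0.7] grip 42.9
shift [-0.7  1.4  0. ] turn x -0.23 tilt fix tool y,z [ 0.06 -0.09]
```

Twelve pictures have been viewed, so the remaining checks are numeric.

```bash
python3 -m jog '{"rotation":[[0,0,0],[0,0,0],[0,0,0],[0,0,0],[0,0,0],[0,0,0],[0,0,0],[0,0,0],[0,0,0],[0,0,0],[0,0,0],[0,0,0]],"linear":[[0,0,6],[0,0,8],[0,0,8],[0,0,8],[0,0,8],[0,0,8],[0,0,8],[0,0,8],[0,0,8],[0,0,6],[0,0,0],[0,0,0]],"fingers":[0.5,0.5,0.5,0.5,0.5,0.5,0.5,0.5,0.5,0.5,0.5,0.5]}'|grep pos; python3 - <<'E'
from h import *
c=manip.camera_params('wrist')
im=manip.grab_frame('wrist')[:,:,::-1]; np.save('w10.npy',c,allow_pickle=True); cv2.imwrite("pics/w10.png",im)
for x0,x1 in((140,175),(172,180),(220,260),(270,310),(330,370),(395,420),(436,452),(475,510)):
    b=im[25:76,x0:x1].mean(1); print(x0,x1,[f"{int(q.sum()//3)}/{int(q[2]-q[0])}" for q in b])
E
```

```text
tool_pos: [593.4, -43.3, 0.4]
140 175 ['218/67', '217/67', '217/67', '218/67', '218/67', '217/68', '214/72', '208/78', '197/85', '178/88', '143/72', '114/55', '107/51', '107/51', '108/51', '107/51', '107/51', '107/51', '107/51', '110/53', '113/55', '109/52', '99/46', '96/45', '98/46', '100/47', '102/48', '104/49', '106/51', '108/51', '108/51', '109/52', '109/52', '108/52', '109/49', '111/34', '116/9', '118/-3', '119/-5', '119/-5', '118/-5', '119/-5', '119/-5', '119/-5', '119/-5', '119/-5', '119/-5', '119/-5', '119/-5', '119/-5', '120/-5']
172 180 ['221/62', '221/62', '221/62', '221/62', '222/62', '221/63', '218/67', '211/76', '202/84', '181/88', '144/72', '110/52', '104/50', '108/52', '109/51', '108/51', '107/51', '106/51', '105/50', '99/46', '86/40', '72/32', '69/29', '68/29', '68/29', '68/29', '69/30', '70/30', '73/33', '78/35', '86/39', '93/42', '99/46', '102/48', '105/48', '110/31', '115/9', '119/-3', '119/-5', '119/-5', '119/-5', '119/-5', '119/-5', '120/-4', '119/-6', '119/-4', '119/-5', '119/-5', '119/-5', '120/-5', '120/-5']
220 260 ['214/71', '214/71', '214/71', '214/71', '2
[... 2224 characters left out ...]
 '68/-3', '68/-3', '68/-3', '69/-2', '68/-3', '68/-2', '68/-3', '68/-3', '68/-3', '69/-3', '68/-3', '69/-3', '68/-3', '68/-3', '69/-3', '68/-3', '68/-3', '68/-3', '69/-3', '69/-3', '69/-3', '69/-3', '69/-3', '69/-3', '69/-3']
475 510 ['140/69', '139/69', '140/69', '140/69', '138/68', '130/64', '117/56', '102/48', '88/40', '74/33', '66/29', '65/28', '65/28', '65/28', '65/28', '66/28', '66/28', '67/28', '69/30', '72/32', '71/31', '68/29', '67/29', '67/29', '67/29', '67/28', '66/28', '65/28', '64/28', '64/27', '63/27', '63/27', '63/27', '64/25', '66/15', '67/2', '68/-2', '68/-3', '68/-3', '68/-3', '68/-3', '68/-3', '68/-3', '68/-3', '68/-3', '68/-3', '68/-3', '68/-3', '68/-3', '68/-3', '68/-3']
```

The rear foot (row about 60.7–61.5) now lines up with the runner feet (59.3–60.2) to within 0.6 mm, which counts as flush. I'll raise the arm clear and check the other objects.

```bash
python3 -m jog '{"rotation":[[0,0,0],[0,0,0],[0,0,0],[0,0,0],[0,0,0],[0,0,0],[0,0,0],[0,0,0]],"linear":[[-10,0,0],[-20,0,0],[-20,0,0],[-20,0,0],[-20,0,0],[-20,0,0],[0,0,0],[0,0,0]],"fingers":[0.5,0.5,0.5,0.5,0.5,0.5,0.5,0.5]}'; python3 - <<'E'
from h import *
a=cv2.imread("pics/scene0.png"); b=manip.grab_frame('scene')[:,:,::-1]; cv2.imwrite("pics/scene9.png",b)
for n,(x0,y0,x1,y1) in dict(phone=(130,295,205,342),marker=(215,322,243,368),mug=(358,155,403,197)).items():
    p,q=[cv2.cvtColor(np.ascontiguousarray(i[y0:y1,x0:x1]),cv2.COLOR_BGR2GRAY).astype(np.float32) for i in(a,b)]
    print(n,"mean diff",np.abs(p-q).mean().round(2),"shift",cv2.phaseCorrelate(p,q))
manip.job_done()
E
```

```text
t: 22.07
tool_pos: [591.4, -38.5, 117.8]
tool_rot: [0.486, 0.514, -0.486, 0.513]
contact_force: [0.8, 1.2, -0.1]
grip_width: 43.1
phone mean diff 3.36 shift ((0.4591729207366626, -0.07485910091417125), 1.122532754474216)
marker mean diff 3.13 shift ((-0.11626149014451492, -0.09748671224964411), 0.8804950965775384)
mug mean diff 2.85 shift ((0.4015158208368348, 0.5401066967628587), 0.955344431841815)
the job is handed in; nothing more can be done
```

I pushed the calculator display end first under the book stand and handed the job in at about 22 s. It stayed flat on the table throughout. First I pushed it sideways with the open fingertips to line it up with the bay. Then I pushed it from the rear with two fingertips until its tail met the stand's front edge, after one corrective push because it first stopped 2–3 mm short.

**Flushness:** the last close-up puts the rear foot within 0.6 mm of the runner fronts. Two other estimates disagree slightly: the tail's rounded top edge suggests it sticks out about 1.2 mm, and the finger position suggests it is about 0.5 mm inside.

**Position in the bay:** the calculator was parallel to the bay within about half a degree. It sits about 3 mm off the bay's centre line, leaving roughly 9 mm to the nearer runner.

**Other objects:** the phone, mug and highlighter show no real movement between the first and last pictures (at most 0.7 pixel, which I take as image noise). That check was numeric only, as I had used up the 12 pictures. Contact forces reported at the end of each move stayed under about 2 N, and the gripper was raised clear before hand-in.

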